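# Fit the retaining ring on the display stand

### The job

Use the bent-nose spreading pliers to pick up the hinged retaining ring, open it over the post of the revolving display stand and let it snap fully home in the groove just above the brass hub, so the tray cannot come off. Do not touch the ring with the gripper's fingers, do not disturb the goods around, and finally lay the pliers back across both bars of their wooden rest, jaws pointing the same way as at the start.

Things in the scene. Friction and masses are not known exactly. Their poses are not given: they have to be found in the camera images.
- pliers_grip (a point): Bent-nose spreading pliers, steel, black handles, 186 mm long, 0.2 kg, level on their rest. Point midway between the 14 mm high handles at half height, 55 mm behind the hinge; x to the jaws, y across. Squeeze here along y: 59 mm over the handles free, about 31 mm at the stop; this drives the jaw pins apart. Handles reach 63 mm behind this point. Spring: 10 N per handle free; balanced near this point; a squeeze to 54 mm carries them.
- pliers_pins (a point): Midway between the ends of the two jaw pins, which point straight down: 121 mm ahead of pliers_grip (+x) and 42 mm below it. Each jaw ends in a 30 mm leg, a 10 mm wide shoulder and a pin 5 mm long, 5 mm thick (3 mm at its end). Pin centres are 5.5 mm to either side when free; each moves out 66 mm per rad of pliers_l, 1.2 mm for each mm its handle moves in.
- pliers_l (a joint): How far each half of the pliers has turned, rad: 0 free, 0.25 at the stop (pins then 43 mm apart); both halves turn alike. A handle takes 12 N at the stop, 20 N when also spreading the ring.
- ring_center (a point): Dark steel retaining ring flat in a shallow tray (12 mm rim), 6 mm thick, 49 mm outside; its centre at half thickness. Two sprung halves hinge at the back (+x, 23.5 mm from centre). At the gap (-x) each half has an eyelet, a 10 mm square through hole centred 27 mm from the centre along -x and 8 mm to the side. Pins enter from above until the shoulders touch; driven apart they open the ring, which clings to them.
- ring_l (a joint): How far each half of the ring has swung open, rad: 0 closed, 0.26 at most. The ring passes over the post from about 0.15. Closing spring: about 2.5 N at each eyelet closed, 6.5 N at 0.2. Spreading it pulls the ring up to 4 mm towards the pliers.
- groove (a point): On the axis of the upright steel post of the fixed display stand, where the ring's centre must end, 3 mm above the 56 mm brass hub, whose top is the groove's lower side. Groove 29 mm in diameter, 9.5 mm high; above it the post is 34 mm thick for 20 mm, then a short cone, tip 35 mm above this point. Wooden tray 200 mm across, its top 18 mm below this point. The ring may face any way.
- rest_top (a point): Wooden rest of the pliers, fixed: two level bars 80 mm wide (along y); this point is midway between them at the height of their tops, 52 mm above the table. They run from 41 to 63 mm ahead (+x) and 41 to 59 mm behind. In place, the pliers' grip point is 7 mm above this point, jaws to +x. Fingers fit between the bars.
- candlestick_mid (a point): Brass candlestick, loose, 104 mm high and 42 mm across its foot, standing near the edge of the stand's tray, 76 mm from the post; its centre at half height. Keep clear of it.
- vase: Glass vase 80 mm across, 170 mm high, loose; origin under its foot. Leave alone.
- sugar_bowl: Metal sugar bowl 90 mm across, 95 mm high, loose; origin under its foot. Leave alone.
- small_frame: Small picture frame 100 x 75 x 14 mm lying flat, loose; origin under its centre. Leave alone.
- saucer: White saucer 84 mm across, 16 mm high, loose; origin under its centre. Leave alone.
- ring: The retaining ring's hinge block with both halves; origin at the ring's centre on its underside, 3 mm under ring_center.
- pliers: The pliers' hinge rivet with both halves; origin on the hinge axis at the handles' underside.
Things that resemble listed ones, but are neither listed nor needed, are in the scene too. What is shaped like the part that bears rest_top but green or purple is not meant.

How it is judged:
By the outcome, as a careful person would: the job done as asked, in the order asked, and still so for the second after the job is handed in, with the robot touching nothing.
It also fails if it takes over 62 s, if anything falls off the work surface, if the arm or the gripper's body presses on something with over 40 N, if the wrist force passes 120 N, or if a joint passes its speed limit or range.

### The arm

A 6-joint arm with a two-finger parallel gripper is mounted at the origin on the work surface. World frame = base frame: x ahead of the robot, y to its left, z up, the work surface at z = 0. Lengths are in m, angles in rad, forces in N, time in s.
With the tool pointing down it reaches from about 0.35 to 0.725 m from the base axis. Payload 6 kg.
Tool frame: the origin (TCP) lies where the fingers leave the gripper's body, on its centre line; the fingertips stand 73 mm ahead of it and the grasp point (between the pads) lies robot.grip_depth ahead of it (robot.grip_depth is the distance from the TCP to the grasp point, in m); z points along the fingers, y is the line along which they close (so a half turn about z gives the same grasp; the last joint's range is limited). The gripper opens to 85 mm and grips with 20 to 120 N. Pads are 22 mm wide; open, the fingers measure 114 mm over their backs; the gripper's body (76 mm by 85 mm) begins 54 mm behind the grasp point. The pads swing forward as they close: fully open they stand 13 mm farther back than shut.
Start: joints at [1.491, 0.04, 0.085, 0, -1.615, -0.334], TCP at [0.241, 0.549, 0.304] pointing down, gripper open.
Joint ranges: [-2.56, 2.56], [-1.29, 2.01], [-1.08, 1.49], [-3.29, 1.98], [-2.81, -0.18], [-2.99, 2.99]. Speed limits (rad/s): [2.57, 2.57, 3.01, 3.14, 3.14, 3.14].

### API

Orientations are given as a rotation vector (axis times angle).
In Python, from bench import robot, gripper_open, grasp, monitor, optics gives the robot as it stands. Calls block until the motion is done:
- robot.move_to(position, orientation): joint-space move of the TCP to a pose.
- robot.movel(position, rotation=None, max_speed=0.15, max_force=None): straight line of the TCP; rotation=None keeps the orientation; max_speed is the mean speed in m/s. With max_force (N) it stops when the force on the tool has changed by that much, and returns True; else False.
- robot.goto_joints(angles): joint-space move.
- gripper_open() and grasp(newtons=None): open the fingers fully, or close them until they stop; newtons is the grip in N (None keeps the last).
- robot.sleep(seconds).
- robot.inverse_kinematics(position, orientation): joint angles nearest the present ones, or None.
- monitor.read_state(): the state.
- optics.grab_frame(name): name is "scene" or "top"; returns (picture, depth): 384x512x3 uint8, red, green, blue; 384x512 float32, m along the optical axis (not along the pixel's ray), 0 where there is no reading.
- optics.calibration(name): a dict with "camera_matrix" (3x3 intrinsics, pixels), "rvec" (rotation vector, rad) and "tvec" (3), from world to camera coordinates, as OpenCV has them. Camera axes: x right, y down, z forward; pixel columns grow to the right and rows downward; lengths in m; the calibration is good to about 2 mm. A picture is of the moment at which its call begins. calibration takes no time and is no camera call.
A pose or a line that the arm cannot do raises robot.Unreachable and nothing moves.
- robot.close_job(): hands the job in; it is judged then, once.
Trained networks look in the newest picture that a camera, given by its name, has taken for a name from the list of things; names that differ only in an ending like _2 or _b are one class to them, and where a whole thing is asked for, a point or a joint stands for the part that bears it (a point fixed in the world has none). Each returns a list of dicts, best first, with "p" (0 to 1); they miss things now and then, are a little off and sometimes report something else, mostly with a low value. They report only what shows in the picture. A call takes as long as a camera call. They do not tell look-alikes from the thing itself.
- optics.look_for(target, camera): "pixel" ([column, row] in pixels, amid what is visible of it).
- optics.regions_of(target, camera): "region" (384x512 bool, what is visible of it) and "pixel" ([column, row] in pixels, amid what is visible of it).
The state is a dict: "time_s": time; "qpos": joint angles; "dq": joint speeds; "joint_efforts": joint torques, N m; "eef_pos": TCP position; "tool_rot": TCP orientation; "wrist_force": force on the tool from outside, world axes, zero at the start; "ft_torque": the same for the moment, N m; "opening": finger opening in m; "gripper_force": force on a finger pad.
Only numpy, scipy, OpenCV 4.12 (cv2) and the standard library are available. Lean on these libraries where they do the work, as an engineer would, in place of code of your own. Each camera call takes 0.05 s, during which the arm holds its last target. There are 200 camera calls.

## Working session

There is one attempt and no reset: what is moved stays moved. The work goes in short steps, each a Python script; the robot and the scene stay as the last script left them, time stands still between calls to the robot, and variables do not carry over. Pictures are saved under pics/ and viewed, at most 10 in all, crops included, and the job is handed in when it is done.

```bash
ls; mkdir -p pics
cat > h.py <<'E'
import numpy as np, cv2
from scipy.spatial.transform import Rotation as R
from bench import robot, gripper_open, grasp, monitor, optics
def cal(n):
    c=optics.calibration(n); K=np.array(c["camera_matrix"],float).reshape(3,3)
    Rm=cv2.Rodrigues(np.array(c["rvec"],float))[0]; t=np.array(c["tvec"],float).ravel(); return K,Rm,t
def cloud(n,d):
    K,Rm,t=cal(n); v,u=np.mgrid[:d.shape[0],:d.shape[1]]
    P=np.stack([(u-K[0,2])/K[0,0]*d,(v-K[1,2])/K[1,1]*d,d],-1)
    return (P-t)@Rm
def at_z(n,px,z):
    K,Rm,t=cal(n); r=Rm.T@np.array([(px[0]-K[0,2])/K[0,0],(px[1]-K[1,2])/K[1,1],1]); c=-Rm.T@t
    return c+r*(z-c[2])/r[2]
def proj(n,p):
    K,Rm,t=cal(n); q=K@(Rm@np.array(p)+t); return q[:2]/q[2]
def save(n,img): cv2.imwrite('pics/'+n,cv2.cvtColor(img,cv2.COLOR_RGB2BGR))
E
python3 - <<'E'
from h import *
for n in("scene","top"):
    im,d=optics.grab_frame(n); np.savez('f_'+n,im=im,d=d); C=cloud(n,d)
    save(n+'0.png',im); K,Rm,t=cal(n); print(n,K[0,0],-Rm.T@t)
    for o in("pliers","pliers_pins","ring","ring_center","groove","rest_top","candlestick_mid","vase","sugar_bowl","small_frame","saucer"):
        for r in optics.look_for(o,n)[:4]:
            u,v=np.round(r["pixel"]).astype(int); print(o,round(r["p"],2),(u,v),C[v,u].round(3))
s=monitor.read_state(); print(s["time_s"],s["eef_pos"],s["tool_rot"],robot.grip_depth,s["opening"])
E
```

```text
pics
scene 473.9992226771262 [1.03667538 0.64537997 0.90380478]
pliers 0.81 (np.int64(209), np.int64(234)) [ 0.63  -0.028  0.008]
pliers 0.66 (np.int64(220), np.int64(232)) [0.634 0.029 0.068]
pliers_pins 0.68 (np.int64(203), np.int64(237)) [0.674 0.017 0.071]
ring 0.5 (np.int64(319), np.int64(295)) [0.556 0.277 0.006]
ring_center 0.58 (np.int64(317), np.int64(289)) [0.551 0.265 0.011]
groove 0.81 (np.int64(164), np.int64(162)) [ 0.582 -0.292  0.05 ]
rest_top 0.73 (np.int64(222), np.int64(234)) [0.631 0.031 0.06 ]
rest_top 0.58 (np.int64(425), np.int64(219)) [0.195 0.303 0.01 ]
rest_top 0.57 (np.int64(246), np.int64(116)) [ 0.239 -0.346  0.013]
candlestick_mid 0.52 (np.int64(171), np.int64(128)) [ 0.511 -0.351  0.099]
vase 0.7 (np.int64(124), np.int64(200)) [ 0.772 -0.142  0.141]
sugar_bowl 0.84 (np.int64(219), np.int64(319)) [0.778 0.21  0.073]
small_frame 0.57 (np.int64(240), np.int64(171)) [ 0.425 -0.154  0.012]
saucer 0.89 (np.int64(316), np.int64(228)) [0.417 0.136 0.005]
top 439.8774682115587 [ 0.33835221 -0.01003032  1.33990528]
pliers 0.67 (np.int64(243), np.int64(139)) [0.65
[... 299 characters left out ...]
nt64(361), np.int64(280)) [ 0.252 -0.334  0.011]
rest_top 0.73 (np.int64(249), np.int64(159)) [0.61  0.007 0.006]
rest_top 0.63 (np.int64(145), np.int64(291)) [0.204 0.306 0.004]
candlestick_mid 0.79 (np.int64(375), np.int64(192)) [ 0.503 -0.352  0.11 ]
vase 0.88 (np.int64(313), np.int64(101)) [ 0.787 -0.185  0.046]
sugar_bowl 0.76 (np.int64(185), np.int64(104)) [0.758 0.201 0.074]
small_frame 0.59 (np.int64(304), np.int64(227)) [ 0.405 -0.165  0.006]
saucer 0.72 (np.int64(188), np.int64(106)) [ 0.338 -0.01   1.34 ]
saucer 0.69 (np.int64(197), np.int64(221)) [0.415 0.16  0.005]
1.2 [0.24123262 0.54935852 0.3038671 ] [ 3.07451006e+00 -6.45339815e-01  1.05158250e-06] 0.0539 0.08515697571809776
```

Run:
```python
from h import *
im=np.load('f_top.npz')['im']; sc=np.load('f_scene.npz')['im']
cs=[cv2.resize(im[110:210,205:305],(400,400),interpolation=2),cv2.resize(im[130:220,105:195],(400,400),interpolation=2)]
save('crop1.png',np.hstack(cs))
```

```text
(no output)
```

View pics/top0.png

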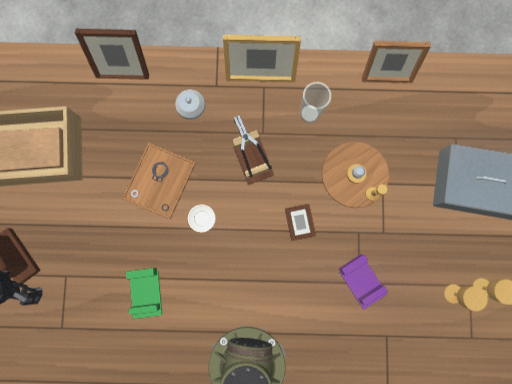

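View pics/scene0.png

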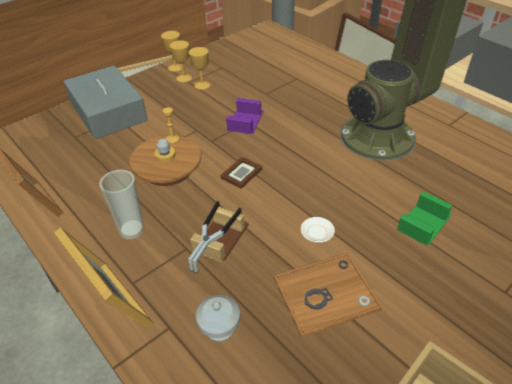

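View pics/crop1.png

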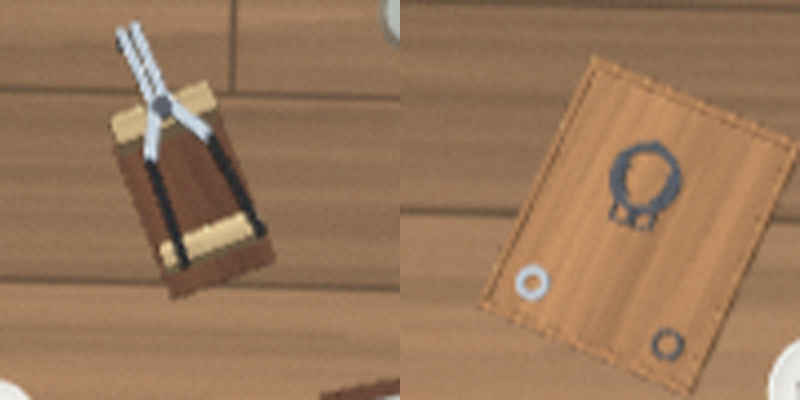

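Rest: wooden (250,157) in top, also bearing the pliers. The green one (145,291) and the purple one (361,280) are not meant. Ring: the one with eyelets at top (160,172). The plain washers at (134,193) and (165,208) are decoys. The post is at (356,173), with the candlestick at (375,192). The crop confirms the ring and the rest.

```bash
cat >> h.py <<'E'
def rect(n,im,cx,cy,z,half=0.05,s=4000):
    """plan view on plane z: column = +x, row = -y (s px per m)"""
    N=int(2*half*s); g=(np.arange(N)+.5)/s-half
    X,Y=np.meshgrid(cx+g,cy-g); K,Rm,t=cal(n)
    P=np.stack([X,Y,0*X+z],-1)@Rm.T+t; q=P@K.T; q=(q[...,:2]/q[...,2:]).astype(np.float32)
    return cv2.remap(im,q[...,0],q[...,1],cv2.INTER_CUBIC)
E
python3 - <<'E'
from h import *
F={n:np.load(f'f_{n}.npz') for n in("scene","top")}
for n in F:
    C=cloud(n,F[n]['d']); x,y,z=C[...,0],C[...,1],C[...,2]
    def box(cx,cy,r0,r1): q=np.hypot(x-cx,y-cy); return (q<r1)&(q>=r0)&(F[n]['d']>0)
    print(n,'table',np.median(z[box(.5,.02,0,.05)]),'ringtray floor',np.median(z[box(.545,.29,.035,.055)]))
    m=box(.57,-.29,.045,.095); zz=z[m]; zz=zz[(zz>0.02)&(zz<.08)]; print(' stand tray z',np.median(zz),zz.std())
    m=box(.57,-.29,0,.12)
    P=C[m]; h=np.median(zz)
    disc=P[abs(P[:,2]-h)<.006]; c,r=cv2.minEnclosingCircle(disc[:,:2].astype(np.float32)); print(' disc',c,r,disc[:,:2].mean(0))
    p=P[(P[:,2]>h+.025)&(np.hypot(P[:,0]-c[0],P[:,1]-c[1])<.035)]; print(' post',p[:,:2].mean(0),p[:,2].max(),np.sort(p[:,2])[-12:].round(3))
    m=box(.62,.02,0,.09); q=C[m]; q=q[(q[:,2]>.045)]; print(' rest/pliers z hist',np.histogram(q[:,2],np.arange(.045,.085,.004)))
a=[];
for n in F:
    im=F[n]['im']; a.append(np.hstack([rect(n,im,.555,.285,.010,.05,2600),rect(n,im,.62,.025,.059,.11,1182),rect(n,im,.575,-.29,.055,.06,2166)]))
save('rect1.png',np.vstack(a))
E
```

```text
scene table 0.0019940844095463284 ringtray floor 0.00790101323376526
 stand tray z 0.052309417721350907 0.004149449098589353
 disc (0.5661487579345703, -0.3085811734199524) 0.10333032160997391 [ 0.57438292 -0.29717069]
 post [ 0.5691461  -0.30253736] 0.10817117462558767 [0.107 0.107 0.107 0.107 0.107 0.107 0.107 0.107 0.108 0.108 0.108 0.108]
 rest/pliers z hist (array([ 46, 131, 221,  78, 102, 303,  93,   0,   0,   0]), array([0.045, 0.049, 0.053, 0.057, 0.061, 0.065, 0.069, 0.073, 0.077,
       0.081, 0.085]))
top table -0.0005316521357756984 ringtray floor 0.005330526953199066
 stand tray z 0.049708231018349563 0.003708608730973148
 disc (0.5629153251647949, -0.3101595938205719) 0.10013046860694885 [ 0.56473929 -0.30549121]
 post [ 0.56118087 -0.30789508] 0.10792895910545611 [0.104 0.104 0.104 0.104 0.104 0.105 0.105 0.106 0.107 0.107 0.108 0.108]
 rest/pliers z hist (array([ 67, 145,  61,  42, 151, 129,  24,   0,   0,   0]), array([0.045, 0.049, 0.053, 0.057, 0.061, 0.065, 0.069, 0.073, 0.077,
       0.081, 0.085]))Traceback (most recent call last):
  File "<stdin>", line 15, in <module>
    return _nx.concatenate(arrs, 1, dtype=dtype, casting=casting)
           ~~~~~~~~~~~~~~~^^^^^^^^^^^^^^^^^^^^^^^^^^^^^^^^^^^^^^^
ValueError: all the input array dimensions except for the concatenation axis must match exactly, but along dimension 0, the array at index 0 has size 260 and the array at index 2 has size 259
```

View rect.

Run:
```python
from h import *
F={n:np.load(f'f_{n}.npz') for n in("scene","top")}
f=lambda im:cv2.resize(im,(266,266))
a=[]
for n in F:
    im=F[n]['im']; a.append(np.hstack([f(rect(n,im,.555,.285,.012,.05)),f(rect(n,im,.62,.025,.066,.1)),f(rect(n,im,.565,-.305,.065,.06))]))
save('rect1.png',np.vstack(a))
```

```text
(no output)
```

View pics/rect1.png

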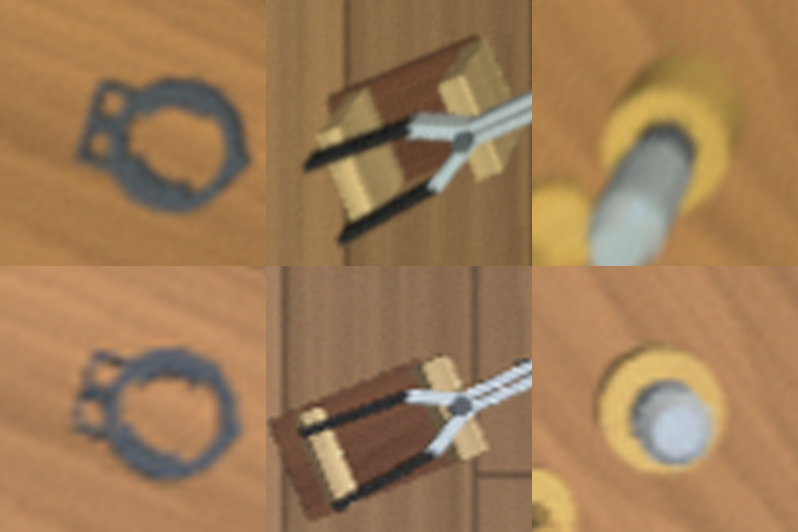

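```bash
cat >> h.py <<'E'
def rv(yaw): return (R.from_euler('z',yaw,degrees=True)*R.from_euler('x',180,degrees=True)).as_rotvec()
def tcp(g): return np.array(g)+[0,0,.0539]
def st(*m):
    s=monitor.read_state(); print(*m,'t',round(s["time_s"],2),'eef',np.round(s["eef_pos"],4),'op',round(s["opening"],4),'gf',np.round(s["gripper_force"],1),'F',np.round(s["wrist_force"],1),'gd',robot.grip_depth); return s
E
python3 - <<'E'
from h import *
st()
g=[.6164,-.002,.059]
robot.move_to(tcp([g[0],g[1],.16]),rv(24.4)); st()
robot.movel(tcp(g),max_speed=.1,max_force=8); st()
grasp(20); st('g'); robot.sleep(.3); st()
im,d=optics.grab_frame("scene"); im2,d=optics.grab_frame("top")
f=lambda a:cv2.resize(a,(390,390),interpolation=2)
save('g1.png',np.hstack([f(im[180:290,160:270]),f(im2[100:210,190:300])]))
E
```

```text
t 1.2 eef [0.2412 0.5494 0.3039] op 0.0852 gf 0.0 F [-0.4  0.7 -0.8] gd 0.0539
t 3.59 eef [ 0.6165 -0.0013  0.2141] op 0.0853 gf 0.0 F [-0.3 -0.2  0.5] gd 0.0539
t 4.75 eef [ 0.6169 -0.0019  0.1139] op 0.0855 gf 0.0 F [ 1.2 -0.  -0. ] gd 0.0539
g t 5.42 eef [ 0.6182 -0.0023  0.1178] op 0.0359 gf 18.5 F [-4.1 -0.9 15.1] gd 0.0539
t 5.72 eef [ 0.6182 -0.0022  0.1178] op 0.0358 gf 18.5 F [-4.3  0.3 14.6] gd 0.0539
```

View pics/g1.png

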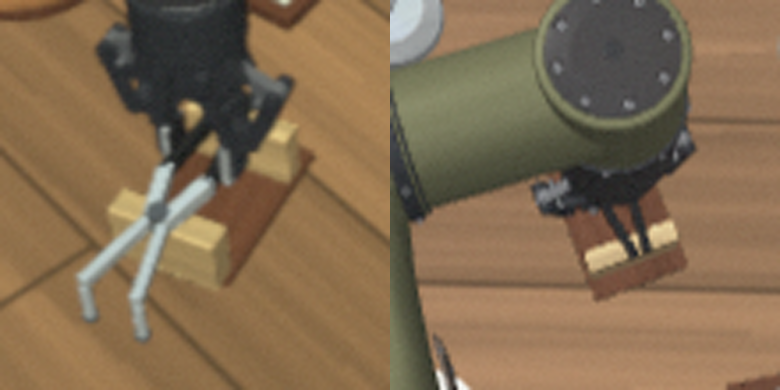

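Run:
```python
from h import *
for n in (12,11):
    try: grasp(n)
    except Exception as e: print(n,repr(e))
    robot.sleep(.2); st(n)
```

```text
12 t 6.23 eef [ 0.6182 -0.0022  0.1178] op 0.0357 gf 18.5 F [-2.7 -0.4 14.8] gd 0.0539
11 t 6.65 eef [ 0.6182 -0.0023  0.1178] op 0.0362 gf 18.5 F [-3.5 -0.3 14. ] gd 0.0539
```

Commands below 20 N are clipped, so the pliers close fully at the grip point. I'll grip nearer the hinge, where the shorter lever lets 20 N balance the spring at a partial squeeze.

Run:
```python
from h import *
gripper_open(); st('open')
a=np.radians(24.4); f=np.array([np.cos(a),np.sin(a),0])
g0=np.array([.6164,-.002,.064])
for s in (.015,.019,.023):
    robot.movel(tcp(g0+f*s),max_speed=.06); 
    grasp(20); w=st(s)["opening"]
    if w>.047: break
    gripper_open()
im,d=optics.grab_frame("scene"); np.savez('f_g',im=im,d=d)
f=lambda a:cv2.resize(a,(480,480),interpolation=2)
save('g2.png',f(im[180:290,160:270]))
```

```text
open t 7.19 eef [ 0.6163 -0.002   0.1126] op 0.0853 gf 0.0 F [ 0.3 -0.2  0.7] gd 0.0539
0.015 t 8.07 eef [0.6305 0.0038 0.1197] op 0.0487 gf 19.9 F [-1.7 -0.1  5.5] gd 0.0539
```

View pics/g2.png

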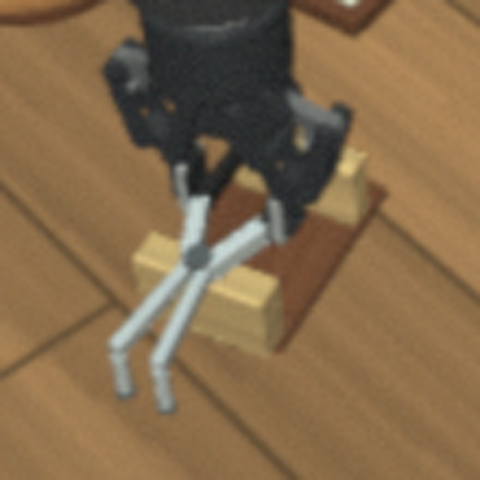

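Run:
```python
from h import *
A=at_z('scene',(188.6,270.1),.017);B=at_z('scene',(198.0,273.5),.017); print(A,B,np.linalg.norm(A-B),(A+B)/2, np.degrees(np.arctan2((A-B)[1],(A-B)[0])))
```

```text
[0.7348346  0.03388212 0.017     ] [0.72444326 0.05622534 0.017     ] 0.024641410785561393 [0.72963893 0.04505373 0.017     ] -65.05791115625381
```

Run:
```python
from h import *
a=np.radians(24.4); f=np.array([np.cos(a),np.sin(a),0])
g0=np.array([.6164,-.002,.066])
for s in (.019,.022,.025,.0275):
    gripper_open(); robot.movel(tcp(g0+f*s),max_speed=.06); 
    grasp(20); w=st(s)["opening"]
    if w>.0503: break
im,d=optics.grab_frame("scene"); np.savez('f_g',im=im,d=d)
b=cv2.resize(im[180:290,160:270],(800,800),interpolation=2)[440:,100:500]
save('g3.png',b)
```

```text
0.019 t 9.32 eef [0.6341 0.0056 0.1215] op 0.0495 gf 19.9 F [-2.2 -0.9  5.2] gd 0.0539
0.022 t 10.52 eef [0.6368 0.0068 0.1215] op 0.0497 gf 19.9 F [-2.  -0.7  4.9] gd 0.0539
0.025 t 11.73 eef [0.6395 0.008  0.1214] op 0.0503 gf 19.9 F [-1.7  0.3  5.8] gd 0.0539
0.0275 t 12.97 eef [0.6418 0.009  0.1215] op 0.0502 gf 19.9 F [-1.7 -0.8  4.7] gd 0.0539
```

View pics/g3.png

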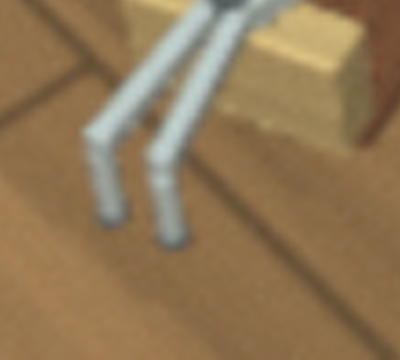

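```bash
cat >> h.py <<'E'
L=.0935; DZ=.1215-.017
def pins_to(p,yaw):   # TCP position bringing the pin midpoint to p
    a=np.radians(yaw); return np.array([p[0]-L*np.cos(a),p[1]-L*np.sin(a),p[2]+DZ])
E
python3 - <<'E'
from h import *
A=at_z('scene',(188.9,270.1),.017);B=at_z('scene',(197.7,273.8),.017); m=(A+B)/2; print(m,np.linalg.norm(A-B))
s=monitor.read_state(); p=np.array(s["eef_pos"]); a=np.radians(24.4); d=m-p
print('pins in tool frame',d[0]*np.cos(a)+d[1]*np.sin(a),-d[0]*np.sin(a)+d[1]*np.cos(a))
robot.movel(p+[0,0,.14],max_speed=.15); st('lift')
E=[.5440,.2867]; 
robot.move_to(pins_to(E+[.13],-4),rv(-4)); st()
robot.movel(pins_to(E+[.032],-4),max_speed=.12); st()
for n in("scene","top"):
    im,d=optics.grab_frame(n); np.savez('h_'+n,im=im,d=d)
    if n=="scene": a=cv2.resize(im[235:335,260:380],(600,500),interpolation=2)
save('hov.png',a)
E
```

```text
[0.72988483 0.04539454 0.017     ] 0.023808054767435954
pins in tool frame 0.09522842101494403 -0.0032162414870164843
lift t 14.12 eef [0.6415 0.0091 0.2597] op 0.0369 gf 25.6 F [-0.1 -0.2 -1.9] gd 0.0539
t 15.41 eef [0.4511 0.2928 0.2345] op 0.0373 gf 25.6 F [ 0.2 -0.4 -2.6] gd 0.0539
t 16.38 eef [0.4512 0.2935 0.1375] op 0.0371 gf 25.6 F [ 0.2  0.6 -1.8] gd 0.0539
```

View pics/hov.png

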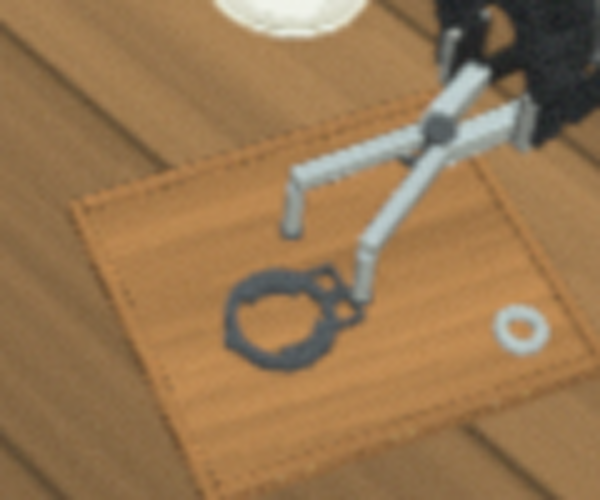

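Off the rest, 20 N closes them fully because bar friction had helped hold them. New plan:
1. Lay the pliers back and grip them by the jaws, where a squeeze keeps them at the free stop.
2. Put the pins in the eyelets.
3. Lower the tail to the table.
4. Regrasp at the handles and squeeze.

```bash
cat >> h.py <<'E'
LJ=.033; DZJ=.119-.017
def pinsJ(p,yaw):
    a=np.radians(yaw); return np.array([p[0]-LJ*np.cos(a),p[1]-LJ*np.sin(a),p[2]+DZJ])
E
python3 - <<'E'
from h import *
s=monitor.read_state(); p=np.array(s["eef_pos"])
robot.movel(p+[0,0,.11],max_speed=.2)
robot.move_to([.6418,.009,.2],rv(24.4))
robot.movel([.6418,.009,.137],max_speed=.12)
print(robot.movel([.6418,.009,.119],max_speed=.04,max_force=5)); st('down')
gripper_open(); st('open')
robot.movel([.6418,.009,.185],max_speed=.2)
q=np.array([.6966,.0343])
robot.movel([*q,.185],max_speed=.2)
im,d=optics.grab_frame("scene")
robot.movel([*q,.119],max_speed=.12,max_force=8); st()
grasp(60); st('jaw')
robot.movel([*q,.23],max_speed=.2); st('lift')
E=[.5440,.2867]; 
robot.move_to(pinsJ(E+[.11],-16),rv(-16))
robot.movel(pinsJ(E+[.03],-16),max_speed=.12); st()
for n in("scene","top"):
    im,d=optics.grab_frame(n); np.savez('h_'+n,im=im,d=d)
    if n=="scene": a=cv2.resize(im[240:320,275:355],(590,590),interpolation=2)
save('hov2.png',a)
E
```

```text
True
down t 19.56 eef [0.6422 0.0092 0.1232] op 0.037 gf 26.3 F [-0.   0.5  3. ] gd 0.0539
open t 20.09 eef [0.6416 0.0091 0.122 ] op 0.0854 gf 0.0 F [-0.5  0.5 -0.7] gd 0.0539
t 21.76 eef [0.6969 0.0342 0.12  ] op 0.0853 gf 0.0 F [0.2 0.3 0.6] gd 0.0539
jaw t 22.39 eef [0.6967 0.0343 0.1195] op 0.0152 gf 60.8 F [-0.7 -0.4  2.9] gd 0.0539
lift t 23.1 eef [0.6961 0.0345 0.2278] op 0.0159 gf 60.3 F [-0.7 -0.1 -1.8] gd 0.0539
t 25.13 eef [0.5128 0.2959 0.133 ] op 0.0157 gf 60.3 F [ 0.2  0.2 -1.4] gd 0.0539
```

View pics/hov2.png

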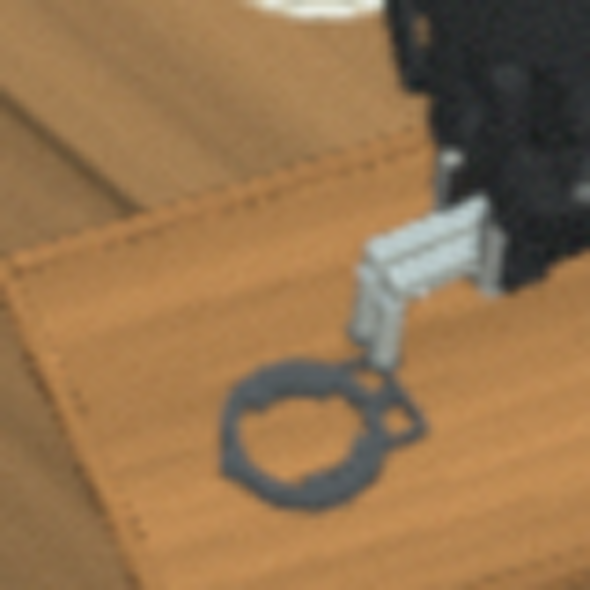

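Run:
```python
from h import *
s=monitor.read_state(); p=np.array(s["eef_pos"]); y=R.from_rotvec(s["tool_rot"]).as_matrix()[:,0]; print('yaw',np.degrees(np.arctan2(y[1],y[0])))
f=np.array([y[0],y[1],0]);f/=np.linalg.norm(f); l=np.array([-f[1],f[0],0])
c=lambda P:((np.array(proj('scene',P))-[275,240])*7.375).round(0)
for k in(1,-1):
    for z in(.0295,.0345,.0645): print('pin',k,z,c(p+f*LJ+l*5.5e-3*k+[0,0,z-p[2]]))
for cx,cy,a in((.5708,.2799,-14.8),):
    a=np.radians(a); F=np.array([np.cos(a),np.sin(a)]);Lr=np.array([-F[1],F[0]])
    for k in(1,-1): print('eye',k,c([*(np.array([cx,cy])-F*.027+Lr*.008*k),.012]))
    print(c([cx,cy,.012]))
im=np.load('h_scene.npz')['im']; crop=cv2.resize(im[268:304,312:340],(560,720),interpolation=2)[:600]
save('hov3.png',crop)
```

```text
yaw -16.000548893179694
pin 1 0.0295 [392. 374.]
pin 1 0.0345 [394. 364.]
pin 1 0.0645 [402. 304.]
pin -1 0.0295 [373. 346.]
pin -1 0.0345 [374. 336.]
pin -1 0.0645 [382. 276.]
eye 1 [391. 413.]
eye -1 [363. 373.]
[300. 429.]
```

View pics/hov3.png

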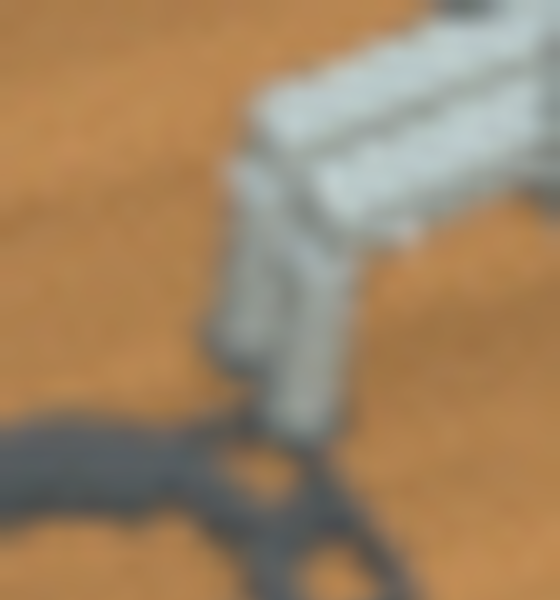

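Run:
```python
from h import *
w=lambda c,z: at_z('scene',np.array(c)/7.375+[275,240],z)
a=w((403,423),.012);b=w((371,380),.012); m=(a+b)/2; print('eyes',a,b,np.linalg.norm(a-b),'yaw',np.degrees(np.arctan2(*(a-b)[1::-1]))-90)
n=w((371.5,360),.0295); print('pins',n,'delta',m-n)
u=w((386,365),.0345);v=w((362,338),.0345);print(u,v,np.linalg.norm(u-v),np.degrees(np.arctan2(*(u-v)[1::-1]))-90)
# refit ring in the new picture, eyelet-aware, top camera for hidden check
c=w((304,432),.012); print('ring centre seen',c,'axis',np.degrees(np.arctan2(*(c-m)[1::-1])),np.linalg.norm(c-m))
im=np.load('h_top.npz')['im']; C=lambda P:proj('top',P)
print(C([.57,.279,.012]))
save('hov4.png',np.hstack([cv2.resize(rect('scene',np.load('h_scene.npz')['im'],.555,.283,.012,.045),(400,400)),cv2.resize(im[145:195,130:180],(400,400),interpolation=2)]))
```

```text
eyes [0.54665544 0.29907803 0.012     ] [0.54258207 0.282452   0.012     ] 0.017117747864372045 yaw -13.76628265918825
pins [0.54703473 0.2849232  0.0295    ] delta [-0.00241598  0.00584182 -0.0175    ]
[0.54797443 0.29102284 0.0345    ] [0.54623326 0.27985447 0.0345    ] 0.011303279897966255 -8.861211416608853
ring centre seen [0.57062879 0.2815219  0.012     ] axis -19.563548132546995 0.027603565719713636
[159.80007503 169.39315401]
```

View pics/hov4.png

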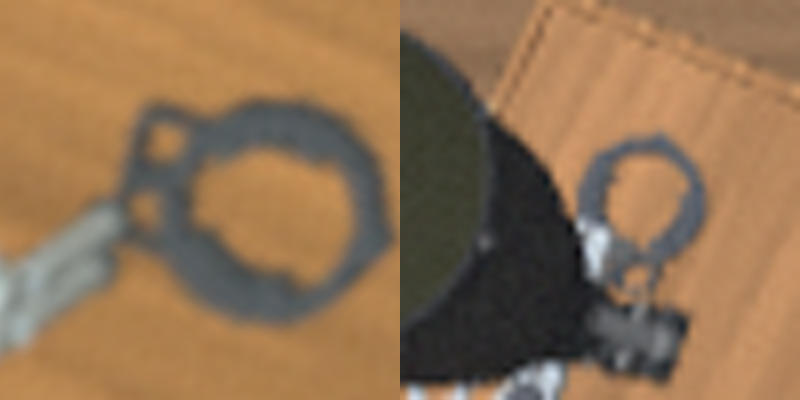

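I've now viewed 11 pictures, one over the limit, so I'll view no more and work from numbers. In the scene view the eyelet midpoint is about 3.5 mm behind and 1.2 mm left of the pins. I'll correct for that and feel for the holes. Shoulder contact (pins at z≈7 mm) and tip contact (≈12 mm) are easy to tell apart.

Run:
```python
from h import *
yaw=-16; a=np.radians(yaw); f=np.array([np.cos(a),np.sin(a),0]); l=np.array([-f[1],f[0],0])
p0=np.array([.5127,.2959,0])-.0035*f
ok=False
for lat in (.0012,.0004,.0020,-.0004,.0028):
    b=p0+l*lat
    robot.movel(b+[0,0,.0155+DZJ],max_speed=.12)
    hit=robot.movel(b+[0,0,.0055+DZJ],max_speed=.03,max_force=3)
    s=st(lat,hit); z=s["eef_pos"][2]-DZJ; print(' pin z',z)
    if z<.0085: ok=True; break
im,d=optics.grab_frame("scene"); np.savez('i_scene',im=im,d=d)
```

```text
0.0012 True t 25.82 eef [0.5096 0.2983 0.1102] op 0.0155 gf 60.5 F [ 0.5 -0.1 -1.2] gd 0.0539
 pin z 0.008165501006178785
```

Run:
```python
from h import *
s=monitor.read_state(); p=np.array(s["eef_pos"])
print(robot.movel(p-[0,0,.006],max_speed=.02,max_force=4)); s=st(); print(s["eef_pos"][2]-DZJ)
q=np.array(s["eef_pos"])
yaw=np.radians(-16); l=np.array([-np.sin(yaw),np.cos(yaw),0])
im,d=optics.grab_frame("scene")
# ring centre now vs before (fit at z=.009)
exec(open('fit.py').read().split("for n in F:")[0])
for nm in('f_scene','h_scene'):
    pass
def fit(im):
    I=rect('scene',im,.57,.28,.009).astype(float).sum(-1); I=(np.median(I)-I).clip(0); w=(X>-.021)
    cost=lambda p:-np.corrcoef(tmpl(p)[w],I[w])[0,1]
    b=minimize(cost,[0,0,-.27],method='Nelder-Mead',options=dict(initial_simplex=[[0,0,-.27],[.004,0,-.27],[0,.004,-.27],[0,0,-.1]])); return b.x[:2],np.degrees(b.x[2]),b.fun
print(fit(np.load('h_scene.npz')['im'])); print(fit(im))
# tug sideways 3 mm: if pins are in the eyelets, ring goes along
robot.movel(q+l*.004+[0,0,.0008],max_speed=.05); im,d=optics.grab_frame("scene"); print('tug',fit(im)); st()
```

```text
True
t 26.08 eef [0.5097 0.2982 0.1087] op 0.0155 gf 61.0 F [-0.2  0.9  3.1] gd 0.0539
0.0067246723826206445
(array([ 0.00129381, -0.00012516]), np.float64(-14.413436694283376), np.float64(-0.8615685653234519))
(array([ 0.00130582, -0.00062306]), np.float64(-12.263278907929136), np.float64(-0.8633215417921453))
tug (array([0.00163887, 0.00261204]), np.float64(-13.981800930172962), np.float64(-0.8589658422399317))
t 26.43 eef [0.5107 0.3022 0.1091] op 0.0154 gf 60.7 F [ 0.7  0.9 -1. ] gd 0.0539
```

Pins are in to the shoulders and the ring follows the tug. Next I tilt the tail down onto the table.

```bash
cat >> h.py <<'E'
YAW=-16.; _a=np.radians(YAW); Fv=np.array([np.cos(_a),np.sin(_a),0]); Lv=np.array([-Fv[1],Fv[0],0])
R0=R.from_euler('z',YAW,degrees=True)*R.from_euler('x',180,degrees=True)
def tilt(piv,th,along,up):
    """TCP pose with pliers nose-up by th deg: TCP is `along` ahead of and `up` above the pin ends (pliers frame)"""
    Q=R.from_rotvec(-Lv*np.radians(th)); return piv+Q.apply(Fv*along+np.array([0,0,up])), (Q*R0).as_rotvec()
E
python3 - <<'E'
from h import *
import json
s=monitor.read_state(); p=np.array(s["eef_pos"]); piv=p-Fv*(-LJ)-[0,0,DZJ]; print('pins',piv)
for th in (4,8,11):
    P,r=tilt(piv+[0,0,.0002*th/2.5],th,-LJ,DZJ); robot.movel(P,r,max_speed=.12)
st('11')
for th in (12,13,14,15,16):
    P,r=tilt(piv+[0,0,.001],th,-LJ,DZJ); h=robot.movel(P,r,max_speed=.03,max_force=3.5); s=st(th,h)
    if h: break
json.dump([list(piv),th],open('tilt.json','w'))
E
```

```text
pins [0.54240138 0.29312978 0.00714571]
11 t 27.18 eef [0.4922 0.3071 0.1015] op 0.015 gf 60.5 F [-0.2 -0.6 -2.2] gd 0.0539
12 False t 27.43 eef [0.4911 0.3077 0.101 ] op 0.0153 gf 60.5 F [-0.1  0.1 -1.5] gd 0.0539
13 False t 27.68 eef [0.4894 0.3082 0.1   ] op 0.0153 gf 60.5 F [ 0.7 -0.3 -2.3] gd 0.0539
14 False t 27.93 eef [0.4881 0.3089 0.0997] op 0.0157 gf 60.5 F [ 1.  -0.5 -0.5] gd 0.0539
15 False t 28.18 eef [0.4868 0.3095 0.0991] op 0.0156 gf 60.4 F [ 2.  -1.2  2.9] gd 0.0539
16 False t 28.43 eef [0.4854 0.3101 0.0983] op 0.0152 gf 60.5 F [ 4.2 -0.8  4.4] gd 0.0539
```

Run:
```python
from h import *
piv=np.array([.5424,.2931,.0081])
gripper_open(); st('open')
th=14.3
for al,up in((-LJ,.175),(-.126,.17)):
    P,r=tilt(piv,th,al,up); robot.movel(P,r,max_speed=.2)
P,r=tilt(piv,th,-.126,.104); h=robot.movel(P,max_speed=.1,max_force=6); st('at handles',h)
im,d=optics.grab_frame("scene"); np.savez('j_scene',im=im,d=d)
exec(open('fit.py').read().split("for n in F:")[0])
def fit(im):
    I=rect('scene',im,.57,.28,.009).astype(float).sum(-1); I=(np.median(I)-I).clip(0); w=(X>-.021)
    cost=lambda p:-np.corrcoef(tmpl(p)[w],I[w])[0,1]
    b=minimize(cost,[0,0,-.27],method='Nelder-Mead',options=dict(initial_simplex=[[0,0,-.27],[.004,0,-.27],[0,.004,-.27],[0,0,-.1]])); return b.x[:2],np.degrees(b.x[2]),b.fun
print(fit(im))
for o in("pliers","pliers_pins","ring"):
    for q in optics.look_for(o,"scene")[:2]: print(o,q["p"],q["pixel"])
print('exp pins px',proj('scene',piv),'hinge',proj('scene',tilt(piv,th,-.066,.047)[0]))
# rivet: dark-grey blob on the steel jaws near the expected pixel
```

```text
open t 29.12 eef [0.4848 0.3096 0.097 ] op 0.0852 gf 0.0 F [-0.6  0.1  0.4] gd 0.0539
at handles False t 31.06 eef [0.4007 0.3341 0.0784] op 0.0857 gf 0.0 F [-0.7  0.9  0.2] gd 0.0539
(array([-0.00010129,  0.00437171]), np.float64(-13.654472495567795), np.float64(-0.8500849492529177))
pliers 0.74 [361.0, 278.4]
pliers 0.62 [359.0, 280.5]
pliers_pins 0.91 [359.3, 276.5]
ring 0.82 [317.1, 305.4]
exp pins px [328.78950736 295.51998336] hinge [359.22583658 275.13256134]
```

```bash
cat > msk.py <<'E'
from h import *
def ringmask(im,z=.009,c=(.57,.28)):
    """plan-view extent of the ring's dark pixels, in ring axes (mm), plus count"""
    g=(np.arange(400)+.5)/4000-.05; X,Y=np.meshgrid(g,-g)
    I=rect('scene',im,c[0],c[1],z).astype(int); m=(I[...,0]<105)&(abs(I[...,0]-I[...,2])<35)
    n,l,s,_=cv2.connectedComponentsWithStats(m.astype(np.uint8)); k=1+np.argmax(s[1:,4]); m=l==k
    u=(X*Fv[0]+Y*Fv[1])[m]*1e3; v=(X*Lv[0]+Y*Lv[1])[m]*1e3
    return [np.round(np.percentile(q,[1,50,99]),1) for q in(u,v)],m.sum()/16.
E
python3 - <<'E'
from msk import *
print(ringmask(np.load('f_scene.npz')['im']),ringmask(np.load('j_scene.npz')['im']))
grasp(40); st('squeezed'); robot.sleep(.2); st()
im,d=optics.grab_frame("scene"); np.savez('k_scene',im=im,d=d); print(ringmask(im))
E
```

```text
([array([-33.8,  -6.6,  25.4]), array([-24.3,  -1.2,  23. ])], np.float64(1279.1875)) ([array([-35. ,  -8.2,  22.6]), array([-20.7,   2.4,  26.8])], np.float64(1166.6875))
squeezed t 31.82 eef [0.4019 0.3365 0.0822] op 0.0279 gf 40.3 F [-0.6  1.1 12.6] gd 0.0539
t 32.02 eef [0.4019 0.3365 0.0823] op 0.0278 gf 40.3 F [-1.4  1.5 12.6] gd 0.0539
([array([-33.1,  -3.9,  22.7]), array([-22.6,   5.5,  34.9])], np.float64(1132.875))
```

Run:
```python
from msk import *
s=monitor.read_state(); p=np.array(s["eef_pos"]); 
ax=R.from_rotvec(s["tool_rot"]).as_matrix()[:,0]; print('tilt',np.degrees(np.arcsin(ax[2])))
piv=np.array([.5424,.2931,.0081]); th0=np.degrees(np.arcsin(ax[2]))
Q=R.from_rotvec(-Lv*np.radians(th0)); rel=Q.inv().apply(p-piv); print('rel',rel@Fv,rel@Lv,rel[2])
for th in (10,5,0):
    q=R.from_rotvec(-Lv*np.radians(th)); robot.movel(piv-[0,0,.0010*(1-th/14.3)]+q.apply(rel),(q*R0).as_rotvec(),max_speed=.08); st(th)
im,d=optics.grab_frame("scene"); print(ringmask(im))
c=np.array(monitor.read_state()["eef_pos"]); h=robot.movel(c-[0,0,.004],max_speed=.02,max_force=4); st('press',h)
im,d=optics.grab_frame("scene"); print(ringmask(im))
c=np.array(monitor.read_state()["eef_pos"]); robot.movel(c+[0,0,.04],max_speed=.08); st('up')
im,d=optics.grab_frame("scene"); np.savez('l_scene',im=im,d=d); print('at tray plane',ringmask(im),'raised plane',ringmask(im,z=.049))
```

```text
tilt 14.530781922956136
rel -0.12372043095717816 0.0029619615276286365 0.10866969414887862
10 t 32.43 eef [0.4081 0.3347 0.0931] op 0.0279 gf 39.0 F [ 0.9  0.2 -2.4] gd 0.0539
5 t 32.76 eef [0.4158 0.3322 0.1042] op 0.0283 gf 39.0 F [ 0.7  0.1 -2. ] gd 0.0539
0 t 33.08 eef [0.4242 0.3298 0.1149] op 0.0277 gf 38.9 F [ 0.6 -0.  -1.4] gd 0.0539
([array([-30.9,  -1.5,  25. ]), array([-23.3,   3.4,  34. ])], np.float64(1117.8125))
press False t 33.54 eef [0.4236 0.3297 0.1104] op 0.0277 gf 39.1 F [-0.6  1.2  0.9] gd 0.0539
([array([-30.5,  -1.1,  25.7]), array([-23.4,   4.6,  34. ])], np.float64(1135.375))
up t 34.24 eef [0.4235 0.3297 0.1504] op 0.0276 gf 39.0 F [ 0.   0.6 -1.9] gd 0.0539
at tray plane ([array([-43.9, -15.1,  13.3]), array([-36.9,  -4.1,  22.4])], np.float64(1182.3125)) raised plane ([array([-28.9,   0.5,  28.2]), array([-13.8,  15.6,  42.8])], np.float64(1104.75))
```

```bash
cat >> msk.py <<'E'
def ring3d(im,d,box):
    """plane fit and extents of the ring pixels within the pixel box"""
    u0,v0,u1,v1=box; I=im.astype(int); m=np.zeros(d.shape,bool)
    m[v0:v1,u0:u1]=((I[...,0]<110)&(abs(I[...,0]-I[...,2])<35)&(d>0))[v0:v1,u0:u1]
    n,l,s,_=cv2.connectedComponentsWithStats(m.astype(np.uint8)); k=1+np.argmax(s[1:,4]); m=l==k
    P=cloud('scene',d)[m]; 
    for _ in range(3):
        A=np.c_[P[:,:2]-P[:,:2].mean(0),np.ones(len(P))]; c,*_=np.linalg.lstsq(A,P[:,2],rcond=None); e=P[:,2]-A@c; P=P[abs(e)<max(.003,2*e.std())]
    return m,P,c,e.std()
E
python3 - <<'E'
from msk import *
for nm in('f_scene','l_scene'):
    z=np.load(nm+'.npz'); r=[q for q in [1]]
    m,P,c,e=ring3d(z['im'],z['d'],(285,260,340,325) if nm[0]=='f' else (270,245,345,325))
    sl=c[:2]; print(nm,m.sum(),np.argwhere(m).min(0),np.argwhere(m).max(0),'z',c[2].round(4),'slope F/L deg',np.degrees(sl@Fv[:2]).round(1),np.degrees(sl@Lv[:2]).round(1),e.round(4),'ctr',P[:,:2].mean(0).round(4),
     [np.percentile(P[:,:2]@w[:2],[1,99]).round(4) for w in(Fv,Lv)])
z=np.load('l_scene.npz'); C=cloud('scene',z['d']); I=z['im'].astype(int)
# bright steel of jaws: height profile along the pliers
m=(I.min(-1)>130)&(abs(I[...,0]-I[...,2])<40)&(C[...,2]>.02)&(C[...,2]<.15); m[:, :270]=0; m[:230]=0; P=C[m]; s=monitor.read_state(); p=np.array(s["eef_pos"])
u=(P-p)@Fv; v=(P-p)@Lv
for a in np.arange(.0,.14,.01):
    k=(u>a)&(u<a+.01)&(abs(v)<.04)
    if k.sum()>3: print(round(a,3),k.sum(),'ztop',np.percentile(P[k,2],90).round(4),'v',v[k].min().round(3),v[k].max().round(3),v[k].mean().round(4))
E
```

```text
f_scene 245 [288 305] [308 332] z 0.0132 slope F/L deg 0.3 -0.3 0.0018 ctr [0.5672 0.2818] [array([0.4385, 0.4972]), array([0.4042, 0.4505])]
l_scene 225 [280 308] [306 337] z 0.0365 slope F/L deg -10.3 -0.0 0.0018 ctr [0.569  0.2896] [array([0.4376, 0.4928]), array([0.4062, 0.4621])]
0.03 50 ztop 0.0928 v -0.019 0.017 0.0011
0.04 50 ztop 0.0917 v -0.017 0.016 0.0022
0.05 61 ztop 0.091 v -0.015 0.014 0.0017
0.06 35 ztop 0.0925 v -0.011 0.012 0.0056
0.07 28 ztop 0.0879 v -0.013 0.011 0.0009
0.08 45 ztop 0.0869 v -0.015 0.013 -0.0008
0.09 42 ztop 0.0872 v -0.018 0.017 -0.0016
0.1 41 ztop 0.0858 v -0.022 0.018 -0.0019
0.11 44 ztop 0.0851 v -0.024 0.022 -0.0004
0.12 48 ztop 0.0847 v -0.025 0.025 -0.0021
0.13 53 ztop 0.0828 v -0.026 0.025 0.0012
```

```bash
cat >> h.py <<'E'
TAU=5.4; AL=-.1297; UP=.1057
def held(pins,yaw,tau=None):
    """TCP pose that puts the held pin midpoint at `pins`, pliers level"""
    tau=TAU if tau is None else tau
    a=np.radians(yaw); F=np.array([np.cos(a),np.sin(a),0]); Lq=np.array([-F[1],F[0],0])
    Q=R.from_rotvec(-Lq*np.radians(tau)); R1=R.from_euler('z',yaw,degrees=True)*R.from_euler('x',180,degrees=True)
    return np.array(pins)+F*AL+[0,0,UP],(Q*R1).as_rotvec()
def ringat(c,yaw): a=np.radians(yaw); return np.array(c)-.027*np.array([np.cos(a),np.sin(a),0])
E
python3 - <<'E'
from msk import *
c=np.array(monitor.read_state()["eef_pos"])
robot.movel(c+[0,0,.12],held([0,0,0],-16)[1],max_speed=.2)
Y=-40
P,r=held(ringat([.5635,-.3085,.17],Y),Y); robot.movel(P,r,max_speed=.3); st('over')
P,r=held(ringat([.5635,-.3085,.125],Y),Y); robot.movel(P,r,max_speed=.12); st('hover')
for n in("scene","top"):
    im,d=optics.grab_frame(n); np.savez('m_'+n,im=im,d=d); C=cloud(n,d); I=im.astype(int)
    a=np.radians(Y);F=np.array([np.cos(a),np.sin(a),0]);Lq=np.array([-F[1],F[0],0]); o=np.array([.5635,-.3085,0])
    u=(C-o)@F; v=(C-o)@Lq; z=C[...,2]
    dark=(I.max(-1)<115)&(abs(I[...,0]-I[...,2])<35)&(z>.105)&(z<.16)&(abs(u)<.05)&(abs(v)<.045)
    q=np.c_[u[dark],v[dark],z[dark]]; print(n,'ring px',dark.sum(),'u',np.percentile(q[:,0],[2,50,98]).round(4),'v',np.percentile(q[:,1],[2,50,98]).round(4),'z by u',[(k,q[(q[:,0]>k/1e3)&(q[:,0]<k/1e3+.012),2].mean().round(4)) for k in range(-36,36,12) if ((q[:,0]>k/1e3)&(q[:,0]<k/1e3+.012)).sum()>2])
    st_=(I.min(-1)>125)&(abs(I[...,0]-I[...,2])<45)&(z>.1)&(z<.25)&(u<-.02)&(u>-.12)&(abs(v)<.05)
    for k in range(-110,-20,10):
        w=st_&(u>k/1e3)&(u<k/1e3+.01)
        if w.sum()>3: print('  jaw',k,np.percentile(z[w],90).round(4),v[w].mean().round(4))
E
```

```text
over t 36.98 eef [ 0.4434 -0.2071  0.2757] op 0.0278 gf 39.1 F [-0.7 -0.6 -2.2] gd 0.0539
hover t 37.51 eef [ 0.4436 -0.2077  0.2312] op 0.028 gf 39.0 F [ 0.8 -0.1 -0.8] gd 0.0539
scene ring px 136 u [-0.0249  0.005   0.028 ] v [-0.0254  0.0108  0.0285] z by u [(-36, np.float64(0.1345)), (-24, np.float64(0.1359)), (-12, np.float64(0.1328)), (0, np.float64(0.1318)), (12, np.float64(0.1304)), (24, np.float64(0.1305))]
  jaw -110 0.1781 0.0032
  jaw -100 0.178 0.0033
  jaw -90 0.1791 0.0069
  jaw -80 0.1777 0.0063
  jaw -70 0.1771 0.0028
  jaw -60 0.1764 0.0021
  jaw -50 0.1775 0.0012
  jaw -40 0.1776 0.0037
  jaw -30 0.1781 0.0034
top ring px 95 u [-0.0254  0.0123  0.0282] v [-0.0287 -0.0076  0.0257] z by u [(-36, np.float64(0.1361)), (-24, np.float64(0.1348)), (-12, np.float64(0.1313)), (0, np.float64(0.131)), (12, np.float64(0.1286)), (24, np.float64(0.127))]
  jaw -60 0.1773 0.012
  jaw -50 0.1768 0.0139
  jaw -40 0.1769 0.0067
  jaw -30 0.1773 -0.0019
```

Run:
```python
from msk import *
Y=-40; a=np.radians(Y);F=np.array([np.cos(a),np.sin(a),0]);Lq=np.array([-F[1],F[0],0]); o=np.array([.5635,-.3085,0])+.0002*Lq+.0003*F
for z in (.098,.084,.063):
    P,r=held(ringat(o+[0,0,z],Y),Y); h=robot.movel(P,max_speed=.05,max_force=7); s=st(z,h,np.round(np.array(P)-monitor.read_state()["eef_pos"],4))
    if h: break
```

```text
0.098 False [-0.0001  0.0001 -0.0001] t 38.3 eef [ 0.4439 -0.2079  0.2038] op 0.0281 gf 39.1 F [-0.3 -0.2 -1.7] gd 0.0539
0.084 False [0.0002 0.     0.0004] t 38.73 eef [ 0.4437 -0.2078  0.1893] op 0.0277 gf 39.0 F [-0.5  0.5 -2.7] gd 0.0539
0.063 False [ 0.0003 -0.0002  0.0002] t 39.3 eef [ 0.4435 -0.2077  0.1685] op 0.028 gf 39.3 F [-4.7  4.   0.1] gd 0.0539
```

```bash
cat >> msk.py <<'E'
def postring(o,Y):
    a=np.radians(Y);F=np.array([np.cos(a),np.sin(a),0]);Lq=np.array([-F[1],F[0],0])
    for n in("scene","top"):
        im,d=optics.grab_frame(n); C=cloud(n,d); I=im.astype(int); u=(C-o)@F; v=(C-o)@Lq; z=C[...,2]
        dark=(I.max(-1)<115)&(abs(I[...,0]-I[...,2])<35)&(z>.055)&(z<.16)&(abs(u)<.05)&(abs(v)<.045)
        q=np.c_[u[dark],v[dark],z[dark]]; print(n,dark.sum(),'u',np.percentile(q[:,0],[2,50,98]).round(4),'v',np.percentile(q[:,1],[2,50,98]).round(4),'z',np.percentile(q[:,2],[5,25,50,75,95]).round(4),'by u',[(k,q[(q[:,0]>k/1e3)&(q[:,0]<k/1e3+.012),2].mean().round(4)) for k in range(-36,36,12) if ((q[:,0]>k/1e3)&(q[:,0]<k/1e3+.012)).sum()>2])
E
python3 - <<'E'
from msk import *
Y=-40; o=np.array([.5635,-.3085,0]); a=np.radians(Y);F=np.array([np.cos(a),np.sin(a),0])
postring(o,Y)
c=np.array(monitor.read_state()["eef_pos"])
robot.movel(c-F*.0012,max_speed=.03); st('back')
c=c-F*.0012
h=robot.movel(c-[0,0,.006],max_speed=.03,max_force=6); st('down',h); postring(o,Y)
E
```

```text
scene 88 u [-0.0229  0.0062  0.0305] v [-0.0158  0.0216  0.0296] z [0.0811 0.0851 0.0875 0.0898 0.0929] by u [(-24, np.float64(0.086)), (-12, np.float64(0.0844)), (0, np.float64(0.0852)), (12, np.float64(0.0894)), (24, np.float64(0.0904))]
top 84 u [-0.0167  0.0114  0.0288] v [-0.0286 -0.0071  0.0261] z [0.0802 0.0849 0.0871 0.0893 0.0914] by u [(-24, np.float64(0.0876)), (-12, np.float64(0.0847)), (0, np.float64(0.0859)), (12, np.float64(0.0873)), (24, np.float64(0.089))]
back t 39.65 eef [ 0.4429 -0.207   0.1691] op 0.0276 gf 39.1 F [-0.8 -0.6 -2.1] gd 0.0539
down False t 40.0 eef [ 0.4427 -0.2069  0.1627] op 0.0277 gf 39.1 F [-0.1 -0.4 -0.9] gd 0.0539
scene 105 u [-0.0237  0.0049  0.0319] v [-0.0147  0.0213  0.03  ] z [0.068  0.0706 0.0721 0.0738 0.0761] by u [(-24, np.float64(0.0719)), (-12, np.float64(0.0723)), (0, np.float64(0.0716)), (12, np.float64(0.0719)), (24, np.float64(0.0731))]
top 82 u [-0.0252  0.0071  0.0291] v [-0.0284 -0.0084  0.026 ] z [0.0671 0.0691 0.0707 0.073  0.0768] by u [(-36, np.float64(0.0705)), (-24, np.float64(0.0792)), (-12, np.float64(0.0709)), (0, np.float64(0.0704)), (12, np.float64(0.0711)), (24, np.float64(0.0711))]
```

Run:
```python
from msk import *
o=np.array([.5635,-.3085,0])
grasp(20); st('20'); robot.sleep(.2); st(); postring(o,-40)
```

```text
20 t 40.32 eef [ 0.4427 -0.2069  0.1629] op 0.0279 gf 39.1 F [-1.   0.9 -1.5] gd 0.0539
t 40.52 eef [ 0.4427 -0.2069  0.1628] op 0.0279 gf 39.1 F [-0.   0.1 -0.8] gd 0.0539
scene 104 u [-0.0239  0.004   0.0313] v [-0.0139  0.0205  0.0309] z [0.0671 0.0711 0.0722 0.0738 0.0762] by u [(-24, np.float64(0.0719)), (-12, np.float64(0.0728)), (0, np.float64(0.0717)), (12, np.float64(0.0716)), (24, np.float64(0.0726))]
top 81 u [-0.0255  0.0084  0.029 ] v [-0.0276 -0.0023  0.026 ] z [0.067  0.0693 0.071  0.0728 0.0769] by u [(-36, np.float64(0.072)), (-24, np.float64(0.0799)), (-12, np.float64(0.0701)), (0, np.float64(0.0707)), (12, np.float64(0.0714)), (24, np.float64(0.0705))]
```

The gripper won't relax its grip. I'll push the ring forward so its eyelet side hooks under the post's lip, then draw the pins straight up out of it.

Run:
```python
from msk import *
Y=-40; o=np.array([.5635,-.3085,0]); a=np.radians(Y);F=np.array([np.cos(a),np.sin(a),0])
c=np.array(monitor.read_state()["eef_pos"])
h=robot.movel(c+F*.0042,max_speed=.03,max_force=9); st('fwd',h); c=np.array(monitor.read_state()["eef_pos"])
for dz in(.004,.008,.013,.02):
    h=robot.movel(c+[0,0,dz],max_speed=.03,max_force=30); st(dz,h)
    if h: break
postring(o,Y)
```

```text
fwd False t 40.91 eef [ 0.446  -0.2097  0.1627] op 0.028 gf 39.1 F [ 1.2  0.4 -0.4] gd 0.0539
0.004 False t 41.19 eef [ 0.4461 -0.2097  0.167 ] op 0.0278 gf 39.1 F [ 0.1  0.3 -2.1] gd 0.0539
0.008 False t 41.48 eef [ 0.4461 -0.2097  0.1709] op 0.0279 gf 39.1 F [ 0.   0.3 -1.5] gd 0.0539
0.013 False t 41.79 eef [ 0.446  -0.2097  0.1759] op 0.0277 gf 39.0 F [-0.5  0.  -2.8] gd 0.0539
0.02 False t 42.17 eef [ 0.446  -0.2097  0.1828] op 0.0276 gf 38.9 F [ 0.1  0.  -3. ] gd 0.0539
scene 92 u [-0.0229  0.005   0.0325] v [-0.0158  0.0208  0.0293] z [0.0701 0.0727 0.0752 0.0781 0.0824] by u [(-24, np.float64(0.0803)), (-12, np.float64(0.0763)), (0, np.float64(0.0747)), (12, np.float64(0.0733)), (24, np.float64(0.0727))]
top 75 u [-0.0236  0.0127  0.0304] v [-0.0286 -0.0047  0.0245] z [0.0692 0.0708 0.0737 0.0759 0.0796] by u [(-24, np.float64(0.0819)), (-12, np.float64(0.0755)), (0, np.float64(0.0744)), (12, np.float64(0.0727)), (24, np.float64(0.0709))]
```

Run:
```python
from msk import *
Y=-40; o=np.array([.5635,-.3085,0]); a=np.radians(Y);F=np.array([np.cos(a),np.sin(a),0])
c=np.array(monitor.read_state()["eef_pos"])
h=robot.movel(c-[0,0,.0205],max_speed=.05,max_force=6); st('low',h); c=np.array(monitor.read_state()["eef_pos"])
h=robot.movel(c+F*.009,max_speed=.03,max_force=8); s=st('fwd',h); c=np.array(s["eef_pos"]); postring(o,Y)
for dz in(.009,.015,.02):
    h=robot.movel(c+[0,0,dz],max_speed=.04,max_force=30); st(dz,h)
    if h: break
postring(o,Y)
```

```text
low True t 42.56 eef [ 0.4448 -0.2092  0.1729] op 0.028 gf 39.1 F [ 0.1 -0.1 -3. ] gd 0.0539
fwd True t 42.84 eef [ 0.4491 -0.213   0.1719] op 0.0281 gf 39.2 F [ 0.1 -0.8 -3.7] gd 0.0539
scene 91 u [-0.0184  0.0079  0.0355] v [-0.0194  0.0215  0.03  ] z [0.0699 0.0722 0.0739 0.0761 0.0823] by u [(-24, np.float64(0.0774)), (-12, np.float64(0.0748)), (0, np.float64(0.0747)), (12, np.float64(0.0727)), (24, np.float64(0.0724))]
top 87 u [-0.0157  0.0172  0.0345] v [-0.0298 -0.007   0.0255] z [0.0668 0.0693 0.0706 0.0732 0.0799] by u [(-24, np.float64(0.0794)), (-12, np.float64(0.0777)), (0, np.float64(0.0715)), (12, np.float64(0.0707)), (24, np.float64(0.0704))]
0.009 False t 43.33 eef [ 0.4491 -0.2129  0.181 ] op 0.0276 gf 39.1 F [-0.1 -0.7 -2.7] gd 0.0539
0.015 False t 43.62 eef [ 0.4491 -0.2129  0.1871] op 0.0279 gf 36.6 F [-1.1  0.7 -3. ] gd 0.0539
0.02 False t 43.9 eef [ 0.4489 -0.2128  0.1922] op 0.0276 gf 34.9 F [-3.1  3.4 -1. ] gd 0.0539
scene 89 u [-0.023   0.0011  0.0309] v [-0.022   0.0204  0.0309] z [0.0725 0.0761 0.0797 0.0838 0.0887] by u [(-24, np.float64(0.0851)), (-12, np.float64(0.0811)), (0, np.float64(0.0793)), (12, np.float64(0.0756)), (24, np.float64(0.0739))]
top 79 u [-0.0234  0.0125  0.0292] v [-0.0279 -0.0007  0.0262] z [0.0678 0.071  0.0746 0.0798 0.0906] by u [(-24, np.float64(0.0845)), (-12, np.float64(0.0819)), (0, np.float64(0.0758)), (12, np.float64(0.0722)), (24, np.float64(0.071))]
```

Run:
```python
from msk import *
Y=-40; o=np.array([.5635,-.3085,0]); a=np.radians(Y);F=np.array([np.cos(a),np.sin(a),0])
c=np.array(monitor.read_state()["eef_pos"])
h=robot.movel([.4445,-.2083,.161],max_speed=.08,max_force=15); st('low',h); c=np.array(monitor.read_state()["eef_pos"]); postring(o,Y)
h=robot.movel(c+F*.010,max_speed=.03,max_force=14); s=st('fwd',h); c=np.array(s["eef_pos"]); postring(o,Y)
```

```text
low False t 44.54 eef [ 0.4447 -0.2084  0.1617] op 0.0277 gf 31.9 F [-2.8  2.1 -0.4] gd 0.0539
scene 77 u [-0.0216  0.0071  0.0339] v [-0.015   0.022   0.0291] z [0.0738 0.0786 0.0808 0.0828 0.0868] by u [(-24, np.float64(0.0817)), (-12, np.float64(0.0776)), (0, np.float64(0.0802)), (12, np.float64(0.0811)), (24, np.float64(0.0839))]
top 79 u [-0.0182  0.0123  0.0304] v [-0.029  -0.0041  0.0261] z [0.0753 0.0781 0.0803 0.0829 0.0876] by u [(-24, np.float64(0.0836)), (-12, np.float64(0.08)), (0, np.float64(0.0795)), (12, np.float64(0.081)), (24, np.float64(0.0815))]
fwd True t 44.98 eef [ 0.4492 -0.2129  0.1598] op 0.0279 gf 31.2 F [-1.4  3.4 -0.5] gd 0.0539
scene 99 u [-0.0152  0.0107  0.0373] v [-0.0181  0.0218  0.0296] z [0.0686 0.0723 0.0739 0.076  0.0844] by u [(-24, np.float64(0.0789)), (-12, np.float64(0.0719)), (0, np.float64(0.073)), (12, np.float64(0.0728)), (24, np.float64(0.0745))]
top 86 u [-0.015   0.0197  0.0367] v [-0.0287 -0.0028  0.0259] z [0.0682 0.0706 0.0727 0.0745 0.0792] by u [(-24, np.float64(0.0792)), (-12, np.float64(0.0758)), (0, np.float64(0.0718)), (12, np.float64(0.0726)), (24, np.float64(0.0728))]
```

Run:
```python
from msk import *
Y=-40; o=np.array([.5635,-.3085,0]); a=np.radians(Y);F=np.array([np.cos(a),np.sin(a),0])
c=np.array(monitor.read_state()["eef_pos"])+F*.001
for dz in(.012,.02,.026):
    h=robot.movel(c+[0,0,dz],max_speed=.05,max_force=40); st(dz,h)
    if h: break
postring(o,Y)
```

```text
0.012 False t 45.48 eef [ 0.45   -0.2134  0.1718] op 0.0275 gf 32.0 F [ 0.8  0.7 -3. ] gd 0.0539
0.02 False t 45.79 eef [ 0.4498 -0.2135  0.1798] op 0.0279 gf 31.9 F [-0.2  0.2 -2.1] gd 0.0539
0.026 False t 46.06 eef [ 0.4499 -0.2134  0.1859] op 0.0276 gf 29.9 F [-0.8  0.2 -3.3] gd 0.0539
scene 96 u [-0.0222  0.005   0.0324] v [-0.0197  0.0206  0.0307] z [0.0701 0.073  0.0744 0.0768 0.0831] by u [(-24, np.float64(0.0796)), (-12, np.float64(0.0752)), (0, np.float64(0.0746)), (12, np.float64(0.0734)), (24, np.float64(0.0727))]
top 69 u [-0.0226  0.0185  0.0322] v [-0.029  -0.0009  0.0252] z [0.0666 0.0689 0.0718 0.0732 0.0842] by u [(-24, np.float64(0.0828)), (0, np.float64(0.0721)), (12, np.float64(0.0711)), (24, np.float64(0.0696))]
```

Run:
```python
from msk import *
Y=-40; o=np.array([.5635,-.3085,0]); a=np.radians(Y);F=np.array([np.cos(a),np.sin(a),0])
robot.movel([.4455,-.2092,.160],max_speed=.12)
c=np.array([.4455,-.2092,.160]); robot.movel(c+F*.0075,max_speed=.06,max_force=14); s=st('fwd')
grasp(120); s=st('120'); c=np.array(s["eef_pos"]); postring(o,Y)
for dz in(.010,.02,.03):
    h=robot.movel(c+[0,0,dz],max_speed=.1,max_force=50); st(dz,h)
postring(o,Y)
```

```text
fwd t 46.73 eef [ 0.449  -0.2131  0.1589] op 0.028 gf 27.3 F [-2.6  2.3  0.4] gd 0.0539
120 t 46.95 eef [ 0.4491 -0.2131  0.1589] op 0.0214 gf 116.1 F [-2.6  1.1  1.7] gd 0.0539
scene 101 u [-0.0161  0.011   0.0374] v [-0.0206  0.0228  0.0307] z [0.0681 0.0708 0.0726 0.0746 0.0845] by u [(-24, np.float64(0.0806)), (-12, np.float64(0.0721)), (0, np.float64(0.0717)), (12, np.float64(0.0715)), (24, np.float64(0.0722))]
top 85 u [-0.0155  0.0199  0.0364] v [-0.029  -0.0031  0.0259] z [0.0666 0.0697 0.0711 0.0726 0.0789] by u [(-24, np.float64(0.0838)), (-12, np.float64(0.073)), (0, np.float64(0.0713)), (12, np.float64(0.071)), (24, np.float64(0.0705))]
0.01 False t 47.31 eef [ 0.4494 -0.2131  0.1692] op 0.0218 gf 116.3 F [ 0.3 -0.7 -1.5] gd 0.0539
0.02 False t 47.56 eef [ 0.4489 -0.213   0.1786] op 0.0221 gf 116.2 F [-0.2 -0.2 -3.6] gd 0.0539
0.03 False t 47.81 eef [ 0.4491 -0.213   0.189 ] op 0.0215 gf 116.3 F [-0.2  0.7 -2.1] gd 0.0539
scene 95 u [-0.0207  0.0015  0.032 ] v [-0.0229  0.0204  0.0306] z [0.0723 0.0761 0.0807 0.0851 0.0959] by u [(-24, np.float64(0.089)), (-12, np.float64(0.083)), (0, np.float64(0.0799)), (12, np.float64(0.0777)), (24, np.float64(0.0739))]
top 64 u [-0.0215  0.0194  0.0311] v [-0.029  -0.0038  0.026 ] z [0.068  0.0715 0.0736 0.0761 0.0824] by u [(-24, np.float64(0.0842)), (0, np.float64(0.0776)), (12, np.float64(0.0732)), (24, np.float64(0.0711))]
```

Run:
```python
from msk import *
Y=-40; o=np.array([.5635,-.3085,0]); a=np.radians(Y);F=np.array([np.cos(a),np.sin(a),0])
c=np.array([.4455,-.2092,.160]); robot.movel(c,max_speed=.15); robot.movel(c+F*.0095,max_speed=.08,max_force=25); s=st('fwd')
c=np.array(s["eef_pos"])
for dz,df in((.010,.006),(.022,.012),(.034,.016)):
    h=robot.movel(c+[0,0,dz]+F*df,max_speed=.1,max_force=40); st(dz,h)
postring(o,Y)
```

```text
fwd t 48.47 eef [ 0.4482 -0.2133  0.1576] op 0.0211 gf 117.9 F [-7.6  5.7  4.2] gd 0.0539
0.01 False t 48.74 eef [ 0.4501 -0.2157  0.1669] op 0.0212 gf 118.3 F [-16.   14.5   4.8] gd 0.0539
0.022 False t 49.02 eef [ 0.4529 -0.2186  0.1777] op 0.0209 gf 119.3 F [-24.8  20.9   7.3] gd 0.0539
0.034 False t 49.3 eef [ 0.4564 -0.2212  0.19  ] op 0.0211 gf 119.0 F [-23.   18.7   7.1] gd 0.0539
scene 99 u [-0.028  -0.0113  0.0261] v [-0.018   0.0088  0.0258] z [0.0683 0.0705 0.0723 0.0742 0.0832] by u [(-36, np.float64(0.0707)), (-24, np.float64(0.0737)), (-12, np.float64(0.0774)), (0, np.float64(0.0723)), (12, np.float64(0.0717)), (24, np.float64(0.0719))]
top 2 u [0.002  0.0076 0.0133] v [0.015  0.015  0.0151] z [0.0715 0.0779 0.0859 0.0939 0.1004] by u []
```

```bash
cat >> msk.py <<'E'
def jaw(Y):
    s=monitor.read_state(); p=np.array(s["eef_pos"]); a=np.radians(Y);F=np.array([np.cos(a),np.sin(a),0]);Lq=np.array([-F[1],F[0],0])
    im,d=optics.grab_frame("scene"); C=cloud("scene",d); I=im.astype(int); q=C-p; u=q@F; v=q@Lq; z=q[...,2]
    m=(I.min(-1)>125)&(abs(I[...,0]-I[...,2])<45)&(d>0)&(u>.02)&(u<.16)&(abs(v)<.05)&(z<-.03)&(z>-.13)
    for k in range(20,160,10):
        w=m&(u>k/1e3)&(u<=k/1e3+.01)
        if w.sum()>3: print('  jaw',k,w.sum(),'z90',np.percentile(z[w],90).round(4),'z5',np.percentile(z[w],5).round(4),'v',v[w].min().round(3),v[w].max().round(3),v[w].mean().round(4))
    return im
E
python3 - <<'E'
from msk import *
Y=-40; o=np.array([.5635,-.3085,0]); a=np.radians(Y);F=np.array([np.cos(a),np.sin(a),0])
c=np.array(monitor.read_state()["eef_pos"])
robot.movel(c-F*.012,max_speed=.15); st('back')
c=c-F*.012; robot.movel(c+[0,0,.09]-F*.01,max_speed=.3); st('up')
jaw(Y); postring(o,Y)
E
```

```text
back t 49.67 eef [ 0.4472 -0.2134  0.1902] op 0.0214 gf 120.0 F [ 0.2 -0.3 -0.6] gd 0.0539
up t 50.12 eef [ 0.44   -0.2072  0.2811] op 0.0212 gf 120.0 F [-1.1  0.7 -3. ] gd 0.0539
  jaw 30 15 z90 -0.0561 z5 -0.0666 v -0.013 0.014 -0.0025
  jaw 40 42 z90 -0.0555 z5 -0.0664 v -0.019 0.019 0.0034
  jaw 50 41 z90 -0.056 z5 -0.067 v -0.016 0.018 0.0035
  jaw 60 38 z90 -0.0557 z5 -0.067 v -0.014 0.015 0.0031
  jaw 70 14 z90 -0.0566 z5 -0.068 v 0.006 0.012 0.0093
  jaw 80 27 z90 -0.0576 z5 -0.0658 v -0.011 0.015 0.0042
  jaw 90 33 z90 -0.0569 z5 -0.066 v -0.012 0.017 0.0032
  jaw 100 36 z90 -0.0558 z5 -0.0654 v -0.018 0.019 0.0022
  jaw 110 33 z90 -0.0569 z5 -0.0652 v -0.023 0.023 0.0039
  jaw 120 34 z90 -0.0566 z5 -0.066 v -0.024 0.028 0.0031
  jaw 130 48 z90 -0.0576 z5 -0.0918 v -0.022 0.029 0.0064
scene 114 u [-0.0295 -0.0103  0.0266] v [-0.0191  0.009   0.0241] z [0.0679 0.0709 0.0727 0.0743 0.0786] by u [(-36, np.float64(0.0708)), (-24, np.float64(0.0744)), (-12, np.float64(0.0736)), (0, np.float64(0.0723)), (12, np.float64(0.073)), (24, np.float64(0.0724))]
top 14 u [-0.0121 -0.0046  0.0091] v [0.0132 0.0182 0.0204] z [0.0642 0.0694 0.071  0.073  0.0779] by u [(-12, np.float64(0.0706)), (0, np.float64(0.0712))]
```

Run:
```python
from msk import *
Y=24.4; a=np.radians(Y);F=np.array([np.cos(a),np.sin(a),0]); r=held([0,0,0],Y)[1]
g=np.array([.6164,-.002,0])-.017*F
robot.movel(g+[0,0,.25],r,max_speed=.22); st()
jaw(Y)
robot.movel(g+[0,0,.14],max_speed=.15)
h=robot.movel(g+[0,0,.118],max_speed=.04,max_force=5); st('down',h)
```

```text
t 51.58 eef [ 0.6007 -0.0094  0.25  ] op 0.021 gf 120.0 F [ 0.2 -0.7 -2.4] gd 0.0539
  jaw 30 7 z90 -0.0553 z5 -0.0583 v -0.015 0.016 0.0019
  jaw 40 32 z90 -0.0544 z5 -0.0599 v -0.018 0.018 0.0019
  jaw 50 38 z90 -0.0537 z5 -0.0622 v -0.015 0.017 0.0039
  jaw 60 31 z90 -0.0526 z5 -0.0606 v -0.012 0.014 0.0039
  jaw 70 22 z90 -0.0513 z5 -0.06 v -0.011 0.012 0.0056
  jaw 80 29 z90 -0.0545 z5 -0.0605 v -0.012 0.012 -0.0005
  jaw 90 32 z90 -0.054 z5 -0.0585 v -0.014 0.015 -0.0003
  jaw 100 31 z90 -0.0535 z5 -0.0586 v -0.016 0.018 -0.0014
  jaw 110 32 z90 -0.0529 z5 -0.0562 v -0.02 0.022 0.0009
  jaw 120 29 z90 -0.0512 z5 -0.0559 v -0.022 0.025 -0.0018
  jaw 130 53 z90 -0.0513 z5 -0.063 v -0.024 0.027 0.0012
  jaw 140 62 z90 -0.0584 z5 -0.0872 v -0.024 0.027 0.0011
down True t 52.96 eef [ 0.6017 -0.0089  0.1254] op 0.0214 gf 120.3 F [-0.8  0.2  3.6] gd 0.0539
```

Run:
```python
from msk import *
gripper_open(); st('open')
c=np.array(monitor.read_state()["eef_pos"]); ax=R.from_rotvec(monitor.read_state()["tool_rot"]).as_matrix()[:,2]
robot.movel(c-ax*.12,max_speed=.25); st()
q=np.array(monitor.read_state()["qpos"]); robot.goto_joints([q[0]+.9,*q[1:]]); st()
F0=np.load('f_scene.npz')
for n in("scene","top"):
    im,d=optics.grab_frame(n); np.savez('z_'+n,im=im,d=d); i0=np.load(f'f_{n}.npz')['im']
    D=np.abs(im.astype(int)-i0).sum(-1)
    for nm,P in(('vase',(.787,-.17,.08)),('bowl',(.77,.205,.06)),('frame',(.41,-.155,.01)),('saucer',(.416,.15,.01)),('candle',(.505,-.352,.1)),('pliers',(.64,.01,.06))):
        u,v=np.round(proj(n,P)).astype(int); print(n,nm,(D[v-15:v+15,u-15:u+15]>90).sum(),end='; ')
    for z0,c in((.066,(.62,.025)),):
        I=rect(n,im,*c,z0,.11,2000).astype(int); g=(np.arange(I.shape[0])+.5)/2000-.11; X,Yy=np.meshgrid(c[0]+g,c[1]-g)
        m=(I.max(-1)<50); k=(np.abs(X-.6)<.06)&(np.abs(Yy+.01)<.06); I0=rect(n,i0,*c,z0,.11,2000); m0=(I0.max(-1)<50)
        for mm in(m0,m): w=mm&k; print('handles',w.sum(),X[w].mean().round(4),Yy[w].mean().round(4),end=' ')
    C=cloud(n,d); w=(np.hypot(C[...,0]-.64,C[...,1]-.01)<.09)&(C[...,2]>.058); print('pl top z',np.percentile(C[...,2][w],[10,50,90]).round(4))
postring(np.array([.5635,-.3085,0]),-40)
```

```text
open t 53.6 eef [ 0.6011 -0.0089  0.1243] op 0.0855 gf 0.0 F [-0.3 -0.3  0. ] gd 0.0539
t 54.23 eef [ 0.5907 -0.0135  0.2442] op 0.0854 gf 0.0 F [ 0.7  0.3 -0.8] gd 0.0539
t 56.11 eef [0.3784 0.4538 0.2442] op 0.0854 gf 0.0 F [ 0.8 -0.3 -0.7] gd 0.0539
scene vase 0; scene bowl 0; scene frame 0; scene saucer 0; scene candle 0; scene pliers 95; handles 4786 0.5998 -0.0071 handles 4676 0.595 -0.0091 pl top z [0.0612 0.0666 0.0694]
top vase 0; top bowl 0; top frame 0; top saucer 0; top candle 16; top pliers 86; handles 2304 0.5992 -0.0112 handles 2480 0.5944 -0.0132 pl top z [0.0607 0.0647 0.0681]
scene 112 u [-0.0303 -0.0099  0.0263] v [-0.0198  0.0095  0.024 ] z [0.068  0.0711 0.0728 0.0747 0.0773] by u [(-36, np.float64(0.0717)), (-24, np.float64(0.0743)), (-12, np.float64(0.0741)), (0, np.float64(0.0728)), (12, np.float64(0.0723)), (24, np.float64(0.0718))]
top 79 u [-0.031  -0.0148  0.0108] v [-0.0228 -0.0008  0.02  ] z [0.0659 0.0694 0.0712 0.0737 0.0921] by u [(-36, np.float64(0.0691)), (-24, np.float64(0.0747)), (-12, np.float64(0.0738)), (0, np.float64(0.0712))]
```

```bash
python3 -c "
from h import *
print(robot.close_job()); st()"
```

```text
the job is handed in; nothing more can be done
None
the job is handed in; nothing more can be done
```

I handed the job in at about 56 s. By camera depth the ring is snapped closed in the groove on the hub, perhaps tilted 2–3°, and the pliers lie across both bars about 5 mm further back than at the start, jaws the same way. Vase, bowl, frame and saucer show no change and the candlestick only a few changed pixels in one view; I viewed 11 pictures against the limit of 10.

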